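# Change the tape roll on the craft-table spindle

### The job

The tape spindle is down to its bare cardboard core: lift the core off and drop it into the white waste tub. Then take the tallest of the three tape rolls from the sloping rack and fit it over the spindle's post, lowering it gently (not letting it fall) until it sits flat on the base. Leave everything else on the table standing where it is.

Things in the scene. Friction and masses are not known exactly. Their poses are not given: they have to be found in the camera images.
- spindle: fixed spindle stand: dark round steel base 90 mm across and 12 mm thick, with one upright round steel post of 21 mm diameter on its axis. The post is straight up to 77 mm above the table, then tapers to an 8 mm tip at 89 mm. Origin: centre of the base's underside, on the table; z up along the post
- core: bare cardboard tube left on the spindle: outer diameter 30 mm, hole 25 mm, 48 mm tall. At the start it stands over the post on the base. Origin: centre of its lower end; z along the tube
- core_center (a point): middle of the core (24 mm up its axis)
- tub: fixed empty white plastic waste tub, open at the top, 116 mm across at the rim, 92 mm at the foot, 85 mm tall, wall 3 mm, floor 4 mm. Origin: centre of its underside on the table; z up
- rack: fixed wooden rack, 310 mm wide (its y): a board 115 mm long sloping at 35 degrees, low edge at its -x side, roughly towards the robot. Three places at y = -95, 0, +95 mm, a roll lying flat on the slope in each, held from sliding by two 8 mm dowels, 14 mm high, 17 mm either side of its low point. Origin: on the table, under the middle of the board
- rack_mid (a point): middle of the rack board's top face, 60 mm above the table: centre of the middle place. The board's outward normal is (-0.574, 0, 0.819) in the rack's frame
- roll_tall: the tallest of the three rolls of cream paper tape: 58 mm across, 48 mm tall along its axis, through hole 25 mm lined with brown cardboard. It starts in any of the rack's three places, axis leaning 35 degrees. Origin: centre of the end face that lies on the board; z along its axis away from the board
- roll_center (a point): middle of the tallest roll (24 mm up its axis)
- bottle: bystander: clear plastic bottle with a green screw cap, 54 mm across, 150 mm tall; stands about 0.11 m from the spindle's axis. Origin: centre of its underside
- jar: bystander: low blue paint jar with a white lid, 46 mm across, 65 mm tall; stands about 0.08 m from the spindle's axis, close to its base. Origin: centre of its underside
- mug: bystander: blue ceramic mug, 76 mm across, 90 mm tall, handle at its +y side. Origin: centre of its underside
- pen_pot: bystander: steel cup full of pens, 72 mm across, 100 mm tall, pens up to 155 mm. Origin: centre of its underside
- marker: bystander: red six-sided felt marker with black cap, 135 mm long along its x, 11 mm thick, lying on the table. Origin: underside, middle of its barrel
- eraser: bystander: dark eraser block 55 x 24 x 13 mm lying on the table. Origin: centre of its underside
- roll_mid: bystander: roll of paper tape 30 mm tall, 58 mm across, otherwise like roll_tall; in another place of the rack; not wanted. Origin: centre of its underside
- roll_low: bystander: roll of paper tape 22 mm tall, 58 mm across, otherwise like roll_tall; in another place of the rack; not wanted. Origin: centre of its underside
There are look-alikes about, which are no part of the job. What is shaped like the roll_tall but turquoise is not meant.

How it is judged (in metres and radians):
On the way, in this order (a step that is already met when the one before it is completed fails the run):
1. the bare core lies in the waste tub, let go (horizontal distance between core_center and tub below 0.046 m and z of core_center in the frame of tub below 0.06 m and contact force between the fingers and core below 0.1 N), for 0.2 s.
2. the tallest roll is on the post, down on the base (horizontal distance between roll_center and spindle below 0.004 m and z of roll_center in the frame of spindle below 0.0395 m and angle between the z axis of roll_tall and the z axis of spindle, either way round below 0.06 rad), for 0.2 s.
At the end, for the whole second after the job is handed in: The core lies inside the tub (its middle within 46 mm of the tub's axis and under 60 mm above the table); the tallest roll is over the post, its axis within 4 mm of the post's, its lower face within 3.5 mm of the base, upright within 3 degrees; both released and at rest (all of step 1 and all of step 2 and linear speed of roll_tall below 0.02 m/s and linear speed of core below 0.05 m/s); the robot touches nothing.
It fails at once if the bottle or the jar is shifted by more than 30 mm or tipped over (distance of any of bottle, jar from where it was at the start of the episode above 0.03 m or angle between any of bottle, jar's own z axis and vertical above 0.5 rad).
It fails at once if the mug or the pen pot is shifted by more than 30 mm or tipped over (distance of any of mug, pen_pot from where it was at the start of the episode above 0.03 m or angle between any of mug, pen_pot's own z axis and vertical above 0.5 rad).
It fails at once if the marker or the eraser is shifted by more than 30 mm (distance of any of marker, eraser from where it was at the start of the episode above 0.03 m).
It fails at once if one of the two lower rolls is shifted by more than 30 mm (distance of any of roll_mid, roll_low from where it was at the start of the episode above 0.03 m).
It fails at once if the roll drops down the post instead of being lowered (faster than 0.5 m/s while over the post) (horizontal distance between roll_center and spindle below 0.006 m and z of roll_center in the frame of spindle below 0.109 m and linear speed of roll_tall above 0.5 m/s).
It also fails if it takes over 58 s, if anything falls off the work surface, if the arm or the gripper's body presses on something with over 40 N, if the wrist force passes 120 N, or if a joint passes its speed limit or range.

### The arm

A 6-joint arm with a two-finger parallel gripper is mounted at the origin on the work surface. World frame = base frame: x ahead of the robot, y to its left, z up, the work surface at z = 0. Lengths are in mm, angles in degrees, forces in N, time in s.
With the tool pointing down it reaches from about 250 to 800 mm from the base axis. Payload 3.9 kg.
Tool frame: the origin (TCP) lies midway between the tips of the shut fingers; the grasp point (between the pads) lies 19 mm behind it (r.grip_point_offset is the z of the grasp point in the tool frame, in mm); z points along the fingers, y is the line along which they close (so a half turn about z gives the same grasp; the last joint's range is limited). The gripper opens to 85 mm and grips with 20 to 120 N. Pads are 22 mm wide; open, the fingers measure 114 mm over their backs; the gripper's body (76 mm by 85 mm) begins 54 mm behind the grasp point. The pads swing forward as they close: fully open they stand 13 mm farther back than shut.
Start: joints at [72.651, 14.897, -7.913, 67.191, 0, 90], TCP at [156.547, 501.107, 209.804] pointing down, gripper open.
Joint ranges: [-159.42, 159.42], [-47.68, 98.78], [-73.54, 78.23], [-108.79, 121.32], [-90, 84.71], [-180, 180]. Speed limits (degrees/s): [147.25, 147.25, 180, 180, 180, 180].

### API

Orientations are given as a 3x3 rotation matrix whose columns are the frame's x, y, z axes.
In Python, from bench import r gives the robot as it stands.
- The arm moves only by the tool send_rows, never from a script. Its argument "moves" is a list that holds one entry, the list of rows, each a list of 7 numbers: the turn, a rotation vector about the tool's x, y, z in rad, then the shift along the tool's x, y, z in mm, then the closure, from 0 (fully open) to 1 (shut). In form: [[[ax, ay, az, x, y, z, gripper], ...]]. A call has 1 to 5 rows; each row is the pose to reach, as a shift and turn from the pose commanded when the call began, along the tool's axes at that moment; what a row does not reach only later rows make up. A row lasts 1/10 s, in which the tool goes at most 50 mm and 8.59 degrees, less where a joint would pass 70% of its speed; a pose out of reach is approached as far as the arm can. A call with a gripper value outside its range is refused whole. The fingers move at their own pace and stop on an object; "squeeze" is the grip in N (left out, the last holds). Time passes only in rows, so rows that repeat a pose let the fingers close. It gives the time, the measured TCP pose, the force, the opening and the grip force at its end, in the units of the state.
- r.state(): the state, without advancing time (a new reading comes with each control period).
- r.camera(name): name is "scene" or "top" or "wrist"; returns the picture (420x560x3 uint8, red, green, blue); there is no depth.
- r.get_calibration(name): a dict with "camera_matrix" (3x3 intrinsics, pixels), "rvec" (rotation vector, rad) and "tvec" (3), from world to camera coordinates, as OpenCV has them. Camera axes: x right, y down, z forward; pixel columns grow to the right and rows downward; lengths in mm; the calibration is good to about 2 mm. A picture is of the moment at which its call begins: read the wrist's pose just before it. get_calibration takes no time and is no camera call; for the wrist camera it gives the pose at the moment of the call.
- r.sign_off(): hands the job in; it is judged then, once.
The state is a dict: "t": time; "qpos": joint angles; "qd": joint speeds; "tau": joint torques, N m; "tcp_pos": TCP position; "ee_rot": TCP orientation; "force": force on the tool from outside, world axes, zero at the start; "moment": the same for the moment, N m; "grip_width": opening from 0.0 (shut) to 1.0 (fully open); "gripper_force": force on a finger pad.
Only numpy, scipy, OpenCV 4.12 (cv2) and the standard library are available. Lean on these libraries where they do the work, as an engineer would, in place of code of your own. Each camera call takes 0.05 s, during which the arm holds its last target. There are 200 camera calls.

## Working session

There is one attempt and no reset: what is moved stays moved. The work goes in short steps, Python scripts to look and compute and a tool call to move; the robot and the scene stay as the last step left them, time stands still between calls to the robot, and variables do not carry over. Pictures are saved under pics/ and viewed, at most 12 in all, crops included, and the job is handed in when it is done.

Besides the shell and the picture viewer there is one more tool, called by a JSON object that holds its "api" and its "payload". send_rows: Moves the arm, as the interface text tells. Its arguments: {"type":"object","properties":{"moves":{"type":"array","items":{"type":"array","items":{"type":"array","items":{"type":"number"}}}},"squeeze":{"type":"number"}},"required":["moves"]}

```bash
mkdir -p pics; ls
cat > h.py <<'E'
import numpy as np, cv2
from bench import r
def cal(n):
    c=r.get_calibration(n); R=cv2.Rodrigues(np.array(c["rvec"],float))[0]
    return np.array(c["camera_matrix"],float),R,np.array(c["tvec"],float).ravel()
def ray(n,uv,c=None):
    K,R,t=c or cal(n); d=R.T@np.linalg.solve(K,[uv[0],uv[1],1.]); return -R.T@t,d/np.linalg.norm(d)
def onz(n,uv,z,c=None):
    o,d=ray(n,uv,c); return o+d*(z-o[2])/d[2]
def proj(n,p,c=None):
    K,R,t=c or cal(n); q=K@(R@np.array(p,float)+t); return q[:2]/q[2]
def tri(rays):
    A=sum(np.eye(3)-np.outer(d,d) for o,d in rays); b=sum((np.eye(3)-np.outer(d,d))@o for o,d in rays); return np.linalg.solve(A,b)
def save(n,f):
    im=r.camera(n); cv2.imwrite(f,im[:,:,::-1]); return im
E
python3 - <<'E'
from h import *
for n in("scene","top"):
    save(n,f"pics/{n}0.png"); K,R,t=cal(n); print(n,K[0,0],(-R.T@t).round())
E
```

```text
pics
scene 459.8748707611525 [916. 718. 744.]
top 466.6399830991029 [ 276.   50. 1284.]
```

View pics/scene0.png

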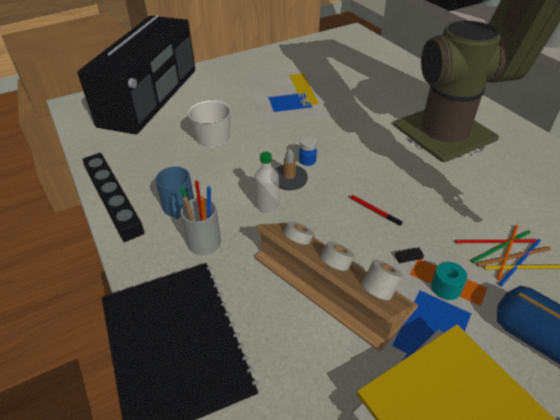

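View pics/top0.png

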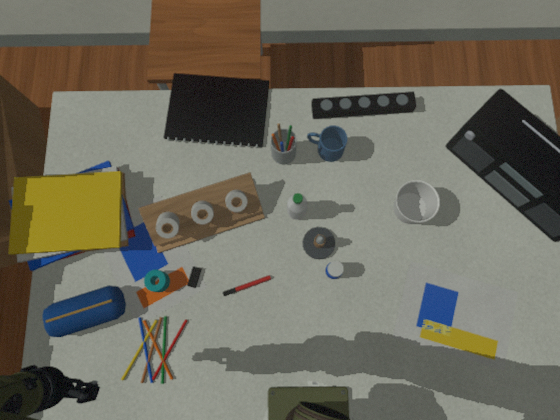

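The scene view shows three cream rolls on the rack at (298,231), (337,255) and (382,278), and the top view shows them at (236,202), (202,212) and (168,225). The roll at scene (382,278) / top (168,225) looks tallest. The turquoise look-alike is at scene (449,280) / top (157,281). The spindle is at top (320,241), the tub at (417,202), the bottle at (297,205) and the jar at (335,270). The white mug-like object at scene (210,123) is the tub.

Run:
```python
from h import *
s=cv2.imread("pics/scene0.png"); t=cv2.imread("pics/top0.png")
a=cv2.resize(s[205:325,250:420],None,fx=2.3,fy=2.3,interpolation=2); b=cv2.resize(s[130:220,240:330],None,fx=3,fy=3,interpolation=2)
c=cv2.resize(t[165:260,130:275],None,fx=2.7,fy=2.7,interpolation=2); d=cv2.resize(t[180:290,275:355],None,fx=2.3,fy=2.3,interpolation=2)
M=np.zeros((600,800,3),np.uint8)
for im,(y,x) in((a,(0,0)),(b,(0,400)),(c,(300,0)),(d,(300,400))): M[y:y+im.shape[0],x:x+im.shape[1]]=im
cv2.imwrite("pics/crop.png",M)
hs=cv2.cvtColor(t,cv2.COLOR_BGR2HSV)
def big(m,box):
    x0,y0,x1,y1=box; z=np.zeros(m.shape,np.uint8); z[y0:y1,x0:x1]=m[y0:y1,x0:x1]*255
    cs=cv2.findContours(z,cv2.RETR_EXTERNAL,cv2.CHAIN_APPROX_NONE)[0]; return max(cs,key=cv2.contourArea)
V=hs[:,:,2].astype(int);S=hs[:,:,1].astype(int)
e=cv2.fitEllipse(big((V<100),(298,222,342,262))); print("base",e, onz("top",e[0],12).round(1))
print("tip top", onz("top",(320,241),89).round(1))
# rolls: low saturation & bright
for nm,bx in(("L",(148,207,186,243)),("M",(188,197,219,228)),("R",(222,186,252,216))):
    c=big((S<60)&(V>90),bx); print(nm,cv2.contourArea(c),cv2.minEnclosingCircle(c))
    rc=cv2.minEnclosingCircle(c)[0]; print(onz("top",rc,80).round(1))
c=cv2.minAreaRect(big((S>55)&(hs[:,:,0]<30),(130,165,275,260))); print("rack rect",c,[onz("top",p,60).round() for p in cv2.boxPoints(c)],onz("top",c[0],60))
print("tub",onz("top",(417,202),85).round(1))
```

```text
base ((320.3399353027344, 242.66830444335938), (30.751846313476562, 36.149532318115234), 88.44621276855469) [473.9 -44.1  12. ]
tip top [466.3 -37.6  89. ]
L 427.0 ((167.125, 224.5), 13.528427124023438)
[517.3 362.2  80. ]
M 386.0 ((201.71739196777344, 212.32608032226562), 12.108808517456055)
[548.7 272.1  80. ]
R 363.0 ((235.83009338378906, 200.63592529296875), 11.424242973327637)
[579.3 182.2  80. ]
rack rect ((201.4130859375, 212.97482299804688), (49.084407806396484, 117.84273529052734), 72.47443389892578) [array([570., 449.,  60.]), array([665., 146.,  60.]), array([533., 106.,  60.]), array([442., 402.,  60.])] [551.49592125 276.55059238  60.        ]
tub [ 567.3 -297.3   85. ]
```

View pics/crop.png

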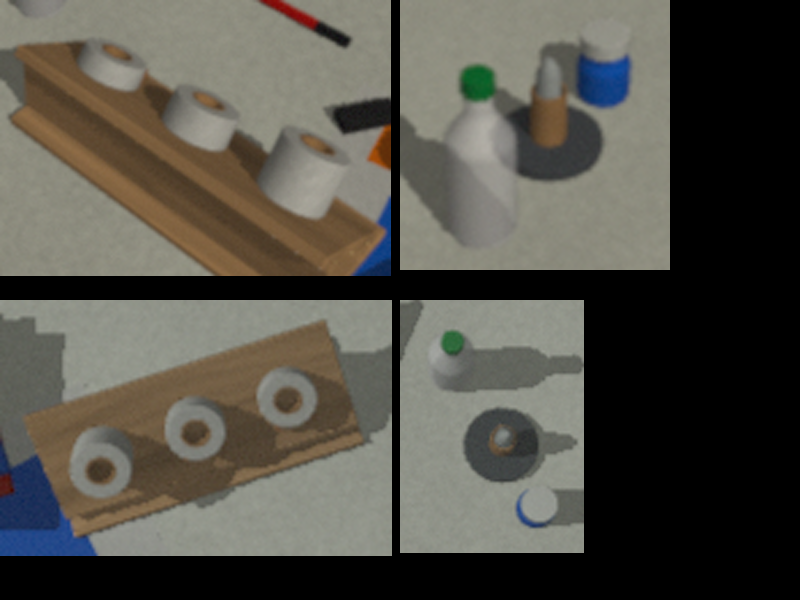

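The roll at top (168,225) / scene (382,278) is clearly the tallest of the three, cream with a brown lining. The spindle with its brown core stands between the bottle and the jar. I'll triangulate the features next.

Run:
```python
from h import *
P={"tip":((320.2,239.6),(290,150)),"tall":((167.4,228),(387.8,266.7)),"mid":((202.2,213.9),(340.4,248)),"low":((236.7,201.7),(300.4,226.7)),"cap":((298,198.3),(266,153.3)),"jar":((335.9,267.8),(308,140))}
for k,(a,b) in P.items():
    ra,rb=ray("top",a),ray("scene",b); p=tri([ra,rb]); print(k,p.round(1),"res px",(proj("top",p)-a).round(1),(proj("scene",p)-b).round(1))
for uv in((318.9,242.6),(320.3,242.7)): print("base",onz("top",uv,12).round(1))
# bright tub rim in both views
for n,c,z in(("top",(417,202),85),("scene",(210,110),85)): print("tub",n,onz(n,c,z).round(1))
print(proj("top",(466,-37,12)),proj("scene",(466,-37,12)))
print("bottle",onz("top",(298,198.3),150),"jar",onz("top",(335.9,267.8),65))
for y0,uv in (("hiL",(26,415)),("hiR",(323,322)),("loR",(362,440)),("loL",(78,536))):
    print(y0,onz("top",(uv[0]/2.7+130,(uv[1]-300)/2.7+165),93 if y0[0]=="h" else 30).round())
print(r.state()["ee_rot"],r.grip_point_offset)
```

```text
tip [471.4 -39.2  85.3] res px [ 0.2 -0.3] [0.4 0.1]
tall [503.4 357.   99. ] res px [-0.3  0.3] [-0.7 -0.1]
mid [542.9 270.4  84.5] res px [-0.2  0.2] [-0.4 -0.1]
low [576.4 180.5  77.6] res px [-0.2  0.2] [-0.4 -0.1]
cap [565.5  18.6 149.5] res px [-0.  0.] [-0. -0.]
jar [398.6 -78.1  64.6] res px [-0.2  0.2] [-0.3 -0.1]
base [474.1 -40.1  12. ]
base [473.8 -43.9  12. ]
tub top [ 567.3 -297.3   85. ]
tub scene [ 568.5 -299.4   85. ]
[317.85662502 245.55172284] [292.50645164 173.63833032]
bottle [565.43732471  18.60652607 150.        ] jar [399.17065427 -78.53203494  65.        ]
hiL [561. 433.  93.]
hiR [651. 145.  93.]
loR [545. 110.  30.]
loL [451. 394.  30.]
[[-9.54496088e-01  2.98223031e-01 -4.90672804e-04]
 [ 2.98223433e-01  9.54494613e-01 -1.67843357e-03]
 [-3.22029971e-05 -1.74838840e-03 -9.99998471e-01]] -18.700000000000003
```

Triangulation agrees with the given sizes:

| Check | Measured | Expected |
|---|---|---|
| Cap height | 149.5 mm | 150 mm |
| Jar height | 64.6 mm | 65 mm |
| Bottle to spindle | 110 mm | 110 mm |
| Jar to spindle | 82 mm | 80 mm |

I'll work out the move to above the spindle.

```bash
cat >> h.py <<'E'
from scipy.spatial.transform import Rotation as Ro
def down(az):  # tool pointing down, tool y at azimuth az (deg)
    a=np.radians(az); y=np.array([np.cos(a),np.sin(a),0]); z=np.array([0,0,-1.]); return np.c_[np.cross(y,z),y,z]
def go(p,R,s=None):  # shift/turn in tool axes from now
    s=s or r.state(); Rc=np.array(s["ee_rot"]); q=Rc.T@(np.array(p,float)-s["tcp_pos"])
    print("turn",Ro.from_matrix(Rc.T@R).as_rotvec().round(4),"shift",q.round(1))
def st():
    s=r.state(); print("t",s["t"],"tcp",np.round(s["tcp_pos"],1),"f",np.round(s["force"],1),"grip",s["grip_width"],s["gripper_force"],"q",np.round(s["qpos"],1)); return s
E
python3 - <<'E'
from h import *
s=st(); K,R,t=cal("wrist"); Rc=np.array(s["ee_rot"]); print("cam in tool",(Rc.T@(-R.T@t-s["tcp_pos"])).round(1),"axis",(Rc.T@R.T[:,2]).round(3),K[0,0])
go((472,-40,200),down(-59.7))
E
```

```text
t 0.1 tcp [156.4 500.5 209.1] f [0.5 0.6 0.4] grip 1.0022770676797983 0.0 q [72.7 14.9 -8.  67.2 -0.  90. ]
cam in tool [  66.3   -0.4 -164.3] axis [-0.263  0.     0.965] 306.82367548239347
turn [-9.0000e-04  2.0000e-03  2.3099e+00] shift [-462.4 -421.7    9.8]
```

```bash
cat >> h.py <<'E'
def plan(p,R,n,s=None):  # n equal calls, each from the pose the one before ends in
    s=s or r.state(); R0=np.array(s["ee_rot"]); p0=np.array(s["tcp_pos"]); rv=Ro.from_matrix(R0.T@R).as_rotvec()
    d=Ro.from_rotvec(rv/n); Rk=R0
    for k in range(n): print(k,"turn",(rv/n).round(3),"shift",(Rk.T@(np.array(p,float)-p0)/n).round(1)); Rk=Rk@d.as_matrix()
E
python3 -c "
from h import *
plan((472,-40,200),down(-59.7),4)"
```

```text
0 turn [-0.     0.001  0.577] shift [-115.6 -105.4    2.5]
1 turn [-0.     0.001  0.577] shift [-154.4  -25.2    2.4]
2 turn [-0.     0.001  0.577] shift [-143.2   63.2    2.3]
3 turn [-0.     0.001  0.577] shift [-85.5 131.1   2.3]
```

{"api": "send_rows", "payload": {"moves": [[[0,0,0.144,-28.9,-26.3,0.6,0],[0,0,0.288,-57.8,-52.7,1.2,0],[0,0,0.433,-86.7,-79,1.9,0],[0,0.001,0.577,-115.6,-105.4,2.5,0],[0,0.001,0.577,-115.6,-105.4,2.5,0]]]}}

```text
t: 0.6
tcp_pos: [236.2, 361.8, 206.8]
ee_rot: [[-0.632, 0.775, -0.001], [0.775, 0.632, -0.003], [-0.001, -0.003, -1.0]]
force: [0.1, -0.2, 1.0]
grip_width: 1.002
gripper_force: 0.0
```

{"api": "send_rows", "payload": {"moves": [[[0,0,0.144,-38.6,-6.3,0.6,0],[0,0,0.288,-77.2,-12.6,1.2,0],[0,0,0.433,-115.8,-18.9,1.8,0],[0,0.001,0.577,-154.4,-25.2,2.4,0],[0,0.001,0.577,-154.4,-25.2,2.4,0]]]}}

```text
t: 1.1
tcp_pos: [315.7, 228.2, 204.5]
ee_rot: [[-0.107, 0.994, -0.001], [0.994, 0.107, -0.0], [0.0, -0.001, -1.0]]
force: [0.3, 0.2, 0.8]
grip_width: 1.003
gripper_force: 0.0
```

{"api": "send_rows", "payload": {"moves": [[[0,0,0.144,-35.8,15.8,0.6,0],[0,0,0.288,-71.6,31.6,1.2,0],[0,0,0.433,-107.4,47.4,1.8,0],[0,0.001,0.577,-143.2,63.2,2.3,0],[0,0.001,0.577,-143.2,63.2,2.3,0]]]}}

```text
t: 1.6
tcp_pos: [395.7, 94.1, 202.0]
ee_rot: [[0.451, 0.893, 0.0], [0.893, -0.451, 0.002], [0.002, -0.001, -1.0]]
force: [-0.5, 0.5, 0.3]
grip_width: 0.999
gripper_force: 0.0
```

{"api": "send_rows", "payload": {"moves": [[[0,0,0.144,-21.4,32.8,0.6,0],[0,0,0.288,-42.8,65.6,1.2,0],[0,0,0.433,-64.1,98.3,1.8,0],[0,0.001,0.577,-85.5,131.1,2.3,0],[0,0.001,0.577,-85.5,131.1,2.3,0]]]}}

```text
t: 2.1
tcp_pos: [475.5, -40.5, 199.1]
ee_rot: [[0.863, 0.505, 0.001], [0.505, -0.863, 0.003], [0.003, -0.002, -1.0]]
force: [-0.5, 0.4, 0.3]
grip_width: 0.997
gripper_force: 0.0
```

Run:
```python
from h import *
s=st(); c=cal("wrist"); save("wrist","pics/w1.png"); np.savez("w1.npz",K=c[0],R=c[1],t=c[2])
print(np.round(s["ee_rot"],3),proj("wrist",(472,-40,89),c),proj("wrist",(472,-40,12),c))
```

```text
t 2.1 tcp [475.5 -40.5 199.1] f [-0.5  0.4  0.3] grip 0.9973788761716406 0.0 q [ -5.   10.5 -15.4  64.    0.2 144.7]
[[ 0.863  0.505  0.001]
 [ 0.505 -0.863  0.003]
 [ 0.003 -0.002 -1.   ]] [273.18164342 200.2068503 ] [273.8422741  184.12236567]
```

View pics/w1.png

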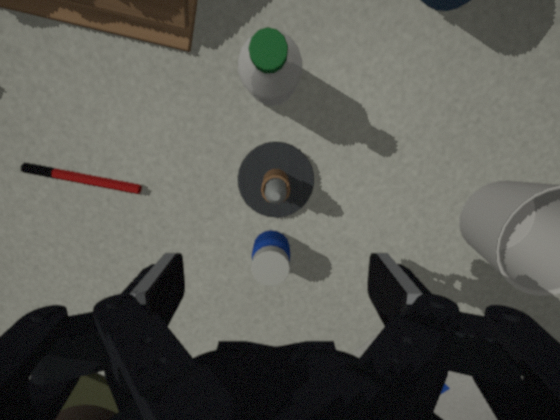

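The wrist view shows the spindle base near (276,179), the core and tip at (276,190), the bottle above at (268,50), the jar below at (271,260), and the tub at right. I'll compute the axis from this.

```bash
cat >> h.py <<'E'
def ell(mask,box,f=cv2.fitEllipse):
    x0,y0,x1,y1=box; z=np.zeros(mask.shape,np.uint8); z[y0:y1,x0:x1]=mask[y0:y1,x0:x1]*255
    cs=cv2.findContours(z,cv2.RETR_EXTERNAL,cv2.CHAIN_APPROX_NONE)[0]; return f(cv2.convexHull(max(cs,key=cv2.contourArea)))
E
python3 - <<'E'
from h import *
d=np.load("w1.npz"); c=(d["K"],d["R"],d["t"]); im=cv2.imread("pics/w1.png"); hs=cv2.cvtColor(im,cv2.COLOR_BGR2HSV).astype(int)
g=im.max(2)
for th in(70,85): 
    e=ell(g<th,(230,138,322,222)); print("base",np.round(e[0],1),np.round(e[1],1),onz("wrist",e[0],12,c).round(1), "expected",proj("wrist",(475,-38,12),c))
m=(hs[:,:,1]<60)&(g>100); e=ell(m,(262,175,290,203)); print("tipblob",e,onz("wrist",e[0],85,c).round(1))
m=(hs[:,:,1]>80)&(hs[:,:,0]<25)&(g>60); e=ell(m,(255,165,297,203)); print("core",e,onz("wrist",e[0],55,c).round(1))
for y in range(168,206,2): print(y,[tuple(im[y,x]) for x in (264,270,276,282,288)]) if 0 else None
for k,uv,z in(("cap",(268,48),150),("jar",(270,267),65)): print(k,onz("wrist",uv,z,c).round(1))
go((475.5,-40.5,90),down(-59.7))
E
```

```text
base [276.1 179.4] [74.6 75.9] [478.2 -39.4  12. ] expected [273.65271513 181.07387496]
base [279.7 181.4] [74.5 87.9] [478.2 -44.3  12. ] expected [273.65271513 181.07387496]
tipblob ((271.8750915527344, 191.94790649414062), (12.259100914001465, 17.859691619873047), 149.3768768310547) [477.3 -35.4  85. ]
core ((274.9483337402344, 187.0924072265625), (27.68256950378418, 36.735511779785156), 177.85757446289062) [477.3 -38.6  55. ]
cap [569.7  19.9 150. ]
jar [401.5 -76.7  65. ]
turn [-0.0039 -0.0015  0.0033] shift [  0.6   2.8 109. ]
```

{"api": "send_rows", "payload": {"moves": [[[-0.004,-0.001,0.003,0,-1,30,0],[-0.004,-0.001,0.003,0,-1,60,0],[-0.004,-0.001,0.003,0,-1,85,0],[-0.004,-0.001,0.003,0,-1,105,0],[-0.004,-0.001,0.003,0,-1,105,0]]]}}

```text
t: 2.65
tcp_pos: [468.6, -35.4, 92.0]
ee_rot: [[0.861, 0.508, -0.006], [0.508, -0.861, 0.001], [-0.005, -0.004, -1.0]]
force: [-0.9, 1.0, 0.2]
grip_width: 1.003
gripper_force: 0.0
```

{"api": "send_rows", "payload": {"moves": [[[0,0,0,0,0,20,0],[0,0,0,0,0,40,0],[0,0,0,0,0,60,0],[0,0,0,0,0,70,0],[0,0,0,0,0,70,0]]]}}

```text
t: 3.15
tcp_pos: [471.3, -36.9, 24.1]
ee_rot: [[0.863, 0.506, -0.001], [0.506, -0.863, -0.0], [-0.001, -0.0, -1.0]]
force: [0.0, -0.0, -0.2]
grip_width: 1.0
gripper_force: 0.0
```

{"api": "send_rows", "payload": {"moves": [[[0,0,0,0,0,0,0.4],[0,0,0,0,0,0,0.6],[0,0,0,0,0,0,0.8],[0,0,0,0,0,0,0.8],[0,0,0,0,0,0,0.8]]], "squeeze": 20}}

```text
t: 3.65
tcp_pos: [473.2, -38.6, 25.1]
ee_rot: [[0.864, 0.503, 0.003], [0.503, -0.864, -0.002], [0.001, 0.003, -1.0]]
force: [1.5, -1.3, 0.5]
grip_width: 0.342
gripper_force: 20.3
```

{"api": "send_rows", "payload": {"moves": [[[0,0,0,0,0,0,0.8],[0,0,0,0,0,0,0.8],[0,0,0,0,0,0,0.8],[0,0,0,0,0,0,0.8],[0,0,0,0,0,0,0.8]]]}}

```text
t: 4.15
tcp_pos: [473.1, -38.5, 24.8]
ee_rot: [[0.864, 0.503, 0.002], [0.503, -0.864, -0.002], [0.001, 0.003, -1.0]]
force: [3.5, -3.8, 1.8]
grip_width: 0.341
gripper_force: 20.4
```

Run:
```python
from h import *
st()
```

```text
t 4.15 tcp [473.1 -38.5  24.8] f [ 3.5 -3.8  1.8] grip 0.3408370729235533 20.42509725317359 q [-4.600e+00  1.930e+01 -3.250e+01  3.800e+01 -1.000e-01  1.452e+02]
```

Gripped: the opening of 29 mm fits the 30 mm core. I'll lift it clear of the post.

{"api": "send_rows", "payload": {"moves": [[[0,0,0,0,2,-15,0.8],[0,0,0,0,2,-35,0.8],[0,0,0,0,2,-60,0.8],[0,0,0,0,2,-85,0.8],[0,0,0,0,2,-110,0.8]]], "squeeze": 30}}

```text
t: 4.65
tcp_pos: [470.8, -38.4, 134.4]
ee_rot: [[0.864, 0.504, -0.003], [0.504, -0.864, 0.002], [-0.002, -0.003, -1.0]]
force: [-0.0, -0.2, -0.4]
grip_width: 0.336
gripper_force: 30.3
```

{"api": "send_rows", "payload": {"moves": [[[0,0,0,0,0,-10,0.8],[0,0,0,0,0,-20,0.8],[0,0,0,0,0,-30,0.8],[0,0,0,0,0,-30,0.8]]]}}

```text
t: 5.05
tcp_pos: [473.2, -39.4, 164.9]
ee_rot: [[0.864, 0.504, 0.001], [0.504, -0.864, -0.0], [0.001, 0.001, -1.0]]
force: [-0.0, -0.3, -0.8]
grip_width: 0.338
gripper_force: 30.3
```

Run:
```python
from h import *
s=st(); im=save("wrist","pics/w2.png"); c=cal("wrist"); hs=cv2.cvtColor(im,cv2.COLOR_RGB2HSV).astype(int)
for n,f in (("top","pics/t2.png"),): save(n,f)
print("tub rim pred",proj("wrist",(567,-298,85),c), proj("top",(567,-298,85)))
plan((567,-298,125),down(-59.7),2)
```

```text
t 5.05 tcp [473.2 -39.4 164.9] f [-0.  -0.3 -0.8] grip 0.3376011193237453 30.336130522191525 q [ -4.7  11.4 -19.5  59.   -0.  145. ]
tub rim pred [588.24865336 260.33116627] [417.25660298 202.10027085]
0 turn [ 0.     0.    -0.001] shift [-24.3 135.4  19.5]
1 turn [ 0.     0.    -0.001] shift [-24.4 135.4  19.5]
```

View pics/w2.png

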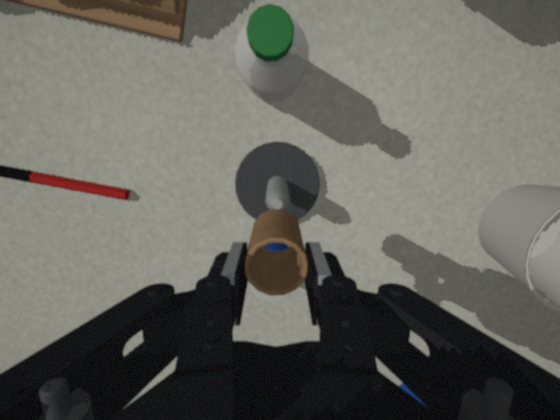

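The core hangs upright between the fingers at (276,255), and the bare post is at (278,190). On to the tub.

{"api": "send_rows", "payload": {"moves": [[[0,0,0,-8,45,0,0.8],[0,0,0,-16,90,0,0.8],[0,0,0,-24,135,0,0.8],[0,0,0,-32,180,0,0.8],[0,0,0,-40,225,0,0.8]]]}}

```text
t: 5.65
tcp_pos: [551.6, -255.6, 163.4]
ee_rot: [[0.864, 0.504, -0.001], [0.504, -0.864, 0.0], [-0.001, -0.001, -1.0]]
force: [1.0, 0.3, 0.4]
grip_width: 0.333
gripper_force: 30.4
```

{"api": "send_rows", "payload": {"moves": [[[0,0,0,-5,30,0,0.8],[0,0,0,-9,46,0,0.8],[0,0,0,-9,46,0,0.8],[0,0,0,-9,46,0,0.8]]]}}

```text
t: 6.05
tcp_pos: [566.3, -297.9, 163.4]
ee_rot: [[0.864, 0.503, -0.001], [0.503, -0.864, 0.001], [-0.001, -0.002, -1.0]]
force: [0.2, 0.1, -1.5]
grip_width: 0.336
gripper_force: 30.4
```

Run:
```python
from h import *
s=st(); im=save("wrist","pics/w3.png"); c=cal("wrist")
hs=cv2.cvtColor(im,cv2.COLOR_RGB2HSV).astype(int)
print("pred rim",proj("wrist",(567,-298,85),c)); g=im.min(2); print(proj("wrist",(567+58,-298,85),c),proj("wrist",(567-58,-298,85),c))
go((567,-298,65),down(-59.7))
```

```text
t 6.05 tcp [ 566.3 -297.9  163.4] f [ 0.2  0.1 -1.5] grip 0.3361531762370175 30.363635066896677 q [-27.8  27.5   4.5  67.1   0.  122. ]
pred rim [276.46245572 205.6486246 ]
[314.04916967 143.51827957] [242.64100873 261.55503277]
turn [-0.0012  0.0006 -0.0008] shift [ 0.3  0.9 98.8]
```

View pics/w3.png

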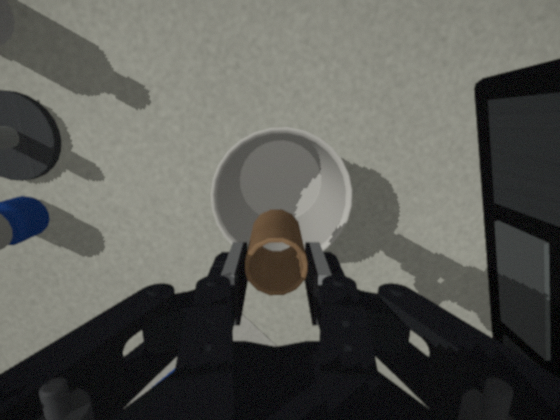

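The tub rim is centred at about (282,197), a few mm from where predicted. I'll nudge across and lower.

{"api": "send_rows", "payload": {"moves": [[[0,0,0,4,4,25,0.8],[0,0,0,4,4,55,0.8],[0,0,0,4,4,80,0.8],[0,0,0,4,4,98,0.8],[0,0,0,4,4,98,0.8]]]}}

```text
t: 6.6
tcp_pos: [569.9, -297.1, 63.8]
ee_rot: [[0.863, 0.505, -0.005], [0.505, -0.863, 0.003], [-0.003, -0.005, -1.0]]
force: [-0.3, -0.3, -0.3]
grip_width: 0.34
gripper_force: 30.4
```

{"api": "send_rows", "payload": {"moves": [[[0,0,0,0,0,0,0.4],[0,0,0,0,0,0,0.4],[0,0,0,0,0,0,0.4],[0,0,0,0,0,0,0.4]]]}}

```text
t: 7.0
tcp_pos: [573.5, -300.2, 68.0]
ee_rot: [[0.864, 0.504, 0.003], [0.504, -0.864, -0.002], [0.001, 0.003, -1.0]]
force: [0.2, -0.4, 0.2]
grip_width: 0.603
gripper_force: 0.0
```

{"api": "send_rows", "payload": {"moves": [[[0,0,0,0,0,-30,0.4],[0,0,0,0,0,-65,0.4],[0,0,0,0,0,-100,0.4],[0,0,0,0,0,-130,0.2],[0,0,0,0,0,-130,0.2]]]}}

```text
t: 7.5
tcp_pos: [575.5, -301.4, 202.9]
ee_rot: [[0.864, 0.503, 0.01], [0.503, -0.864, -0.006], [0.006, 0.01, -1.0]]
force: [1.0, -0.0, 0.0]
grip_width: 0.802
gripper_force: 0.0
```

Run:
```python
from h import *
s=st(); im=save("wrist","pics/w4.png"); hs=cv2.cvtColor(im,cv2.COLOR_RGB2HSV).astype(int)
m=(hs[:,:,1]>90)&(hs[:,:,0]<25)&(hs[:,:,2]>50); m[260:]=0
e=ell(m,(180,90,380,260)); print("core px",e,m.sum(),onz("wrist",e[0],20))
top=save("top","pics/t4.png"); hs=cv2.cvtColor(top,cv2.COLOR_RGB2HSV).astype(int); m=(hs[:,:,1]>90)&(hs[:,:,0]<25); print(m[175:230,390:445].sum())
# roll target: pose for viewing the rack from along its normal
psi=np.radians(17.5); ax=np.array([-.574*np.cos(psi),-.574*np.sin(psi),.819]); y=np.array([-np.sin(psi),np.cos(psi),0])
top_hole=np.array([503.4,357,99.]); print("base pt",top_hole-48*ax,"rack_mid from holes",[np.round(np.array(p)-h*ax,1) for p,h in(((542.9,270.4,84.5),30),((576.4,180.5,77.6),22))])
R=np.c_[np.cross(y,-ax),y,-ax]; tgt=top_hole+140*ax; print("view tcp",tgt); 
for sg in(1,-1):
    R=np.c_[np.cross(sg*y,-ax),sg*y,-ax]; print(sg); go(tgt,R)
```

```text
t 7.5 tcp [ 575.5 -301.4  202.9] f [ 1. -0.  0.] grip 0.8018105490670975 0.0 q [-27.6  27.1   9.6  71.9  -0.  122.1]
core px ((271.33331298828125, 185.26980590820312), (26.11859703063965, 31.59083366394043), 2.1129183769226074) 385 [ 570.53290062 -299.05131352   20.        ]
45
base pt [529.67680943 365.28504619  59.688     ] rack_mid from holes [array([559.3, 275.6,  59.9]), array([588.4, 184.3,  59.6])]
view tcp [426.75930584 332.83528195 213.66      ]
1
turn [-0.8779 -0.0938 -2.7925] shift [ 192.2 -620.7  -17.4]
-1
turn [-0.0648  0.6066  0.2162] shift [ 192.2 -620.7  -17.4]
```

The core is in the tub, seen at (271,185) → (570,-299). Back-projecting the roll holes puts all three roll seats at z≈59.7 with 95 mm spacing, matching the rack exactly, at a yaw of about 18°. Next is a viewing pose over the tall roll.

```bash
cat >> h.py <<'E'
psi=np.radians(18.0); ax=np.array([-.5736*np.cos(psi),-.5736*np.sin(psi),.8192]); ry=np.array([-np.sin(psi),np.cos(psi),0]); Rroll=np.c_[np.cross(ry,-ax),ry,-ax]
E
python3 - <<'E'
from h import *
T=np.array([503.4,357,99.])+90*ax; print(T); plan(T,Rroll,4)
E
```

```text
[454.3026584  341.04730668 172.728     ]
0 turn [-0.22  -0.023 -0.7  ] shift [  55.  -153.5    5.9]
1 turn [-0.22  -0.023 -0.7  ] shift [140.4 -79.8 -23.3]
2 turn [-0.22  -0.023 -0.7  ] shift [156.1  35.2 -31.9]
3 turn [-0.22  -0.023 -0.7  ] shift [ 94.  132.4 -15.6]
```

{"api": "send_rows", "payload": {"moves": [[[-0.044,-0.005,-0.14,11,-30.7,1.2,0.18],[-0.088,-0.009,-0.28,22,-61.4,2.4,0.18],[-0.132,-0.014,-0.42,33,-92.1,3.5,0.18],[-0.176,-0.018,-0.56,44,-122.8,4.7,0.18],[-0.22,-0.023,-0.7,55,-153.5,5.9,0.18]]]}}

```text
t: 8.1
tcp_pos: [541.2, -138.0, 188.8]
ee_rot: [[0.335, 0.93, 0.15], [0.937, -0.313, -0.154], [-0.097, 0.192, -0.977]]
force: [0.8, 0.3, 0.6]
grip_width: 0.822
gripper_force: 0.0
```

{"api": "send_rows", "payload": {"moves": [[[-0.044,-0.005,-0.14,28,-16,-4.7,0.18],[-0.088,-0.009,-0.28,56,-32,-9.3,0.18],[-0.132,-0.014,-0.42,84,-48,-14,0.18],[-0.176,-0.018,-0.56,112,-64,-18.6,0.18],[-0.22,-0.023,-0.7,140.4,-79.8,-23.3,0.18]]]}}

```text
t: 8.6
tcp_pos: [511.1, 21.8, 182.8]
ee_rot: [[-0.321, 0.877, 0.358], [0.902, 0.399, -0.168], [-0.29, 0.269, -0.919]]
force: [0.4, 0.3, -0.3]
grip_width: 0.82
gripper_force: 0.0
```

{"api": "send_rows", "payload": {"moves": [[[-0.044,-0.005,-0.14,31.2,7,-6.4,0.18],[-0.088,-0.009,-0.28,62.4,14,-12.8,0.18],[-0.132,-0.014,-0.42,93.6,21,-19.1,0.18],[-0.176,-0.018,-0.56,124.8,28,-25.5,0.18],[-0.22,-0.023,-0.7,156,35.2,-31.9,0.18]]]}}

```text
t: 9.1
tcp_pos: [481.4, 181.5, 176.5]
ee_rot: [[-0.77, 0.376, 0.516], [0.42, 0.907, -0.034], [-0.481, 0.19, -0.856]]
force: [0.5, 0.3, -0.2]
grip_width: 0.82
gripper_force: 0.0
```

{"api": "send_rows", "payload": {"moves": [[[-0.044,-0.005,-0.14,18.8,26.5,-3.1,0.18],[-0.088,-0.009,-0.28,37.6,53,-6.2,0.18],[-0.132,-0.014,-0.42,56.4,79.5,-9.3,0.18],[-0.176,-0.018,-0.56,75.2,106,-12.5,0.18],[-0.22,-0.023,-0.7,94,132.4,-15.6,0.18]]]}}

```text
t: 9.6
tcp_pos: [451.9, 341.4, 170.0]
ee_rot: [[-0.78, -0.314, 0.542], [-0.26, 0.949, 0.177], [-0.57, -0.003, -0.822]]
force: [0.1, 0.2, -0.3]
grip_width: 0.82
gripper_force: 0.0
```

Run:
```python
from h import *
s=st(); c=cal("wrist"); im=save("wrist","pics/w5.png"); np.savez("w5.npz",K=c[0],R=c[1],t=c[2])
p=np.array([503.4,357,99.]); print(proj("wrist",p,c)); plan(p+90*ax,Rroll,1)
```

```text
t 9.6 tcp [451.9 341.4 170. ] f [ 0.1  0.2 -0.3] grip 0.8199049297595389 0.0 q [ 46.5   1.  -44.2  13.4 -15.7  23.7]
[274.92275525 207.1257733 ]
0 turn [ 0.007 -0.003  0.01 ] shift [-2.1 -4.6 -1.3]
```

View pics/w5.png

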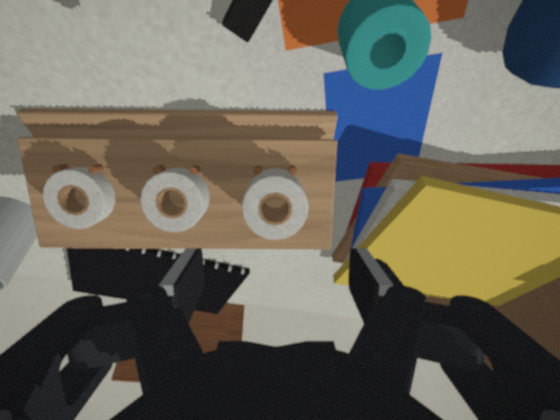

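The wrist view along the rack normal shows the three rolls at (78,200), (174,201) and (275,207). The right-hand one is the largest and nearest, so it is the tall one. My predicted hole centre (274.9,207.1) falls right on it. I'll refine with the ring fit and the known geometry.

Run:
```python
from h import *
d=np.load("w5.npz"); c=(d["K"],d["R"],d["t"]); im=cv2.imread("pics/w5.png"); hs=cv2.cvtColor(im,cv2.COLOR_BGR2HSV).astype(int)
m=((hs[:,:,1]<50)&(hs[:,:,2]>95))
p0=np.array([503.4,357,99.])
def onpl(uv,h):
    o,dd=ray("w",uv,c); b=p0-48*ax; return o+dd*((b+h*ax-o)@ax)/(dd@ax)
for bx,h in(((232,160,318,246),48),((134,160,214,240),30),((38,160,122,236),22)):
    e=ell(m,bx); p=onpl(e[0],h)
    q=np.array([onpl((e[0][0]+e[1][0]/2,e[0][1]),h)-p]); print(np.round(e[0],1),np.round(e[1],1),"top",p.round(1),"foot",(p-h*ax).round(1),"R",np.linalg.norm(q).round(1))
e=ell(m,(232,160,318,246)); p=onpl(e[0],48)
tgt=p-18*ax  # tcp 30 up the axis
print(tgt); 
plan(p+12*ax,Rroll,1); plan(tgt-6*ax,Rroll,1)
```

```text
[274.6 204.3] [65.9 71.3] top [501.6 356.1  97.6] foot [527.7 364.6  58.3] R 28.2
[174.4 199.3] [63.3 69.1] top [540.  272.6  83.1] foot [556.3 277.9  58.5] R 28.8
[ 78.5 197.1] [61.3 72.5] top [573.  186.4  76.7] foot [585.  190.3  58.7] R 28.7
[511.37071153 359.31600237  82.83404067]
0 turn [ 0.007 -0.003  0.01 ] shift [ 0.2 -5.3 76.7]
0 turn [ 0.007 -0.003  0.01 ] shift [ 1.000e-01 -5.600e+00  1.127e+02]
```

{"api": "send_rows", "payload": {"moves": [[[0.007,-0.003,0.01,0,-5,15,0.18],[0.007,-0.003,0.01,0,-5,35,0.18],[0.007,-0.003,0.01,0,-5,50,0.18],[0.007,-0.003,0.01,0,-5,60,0.18],[0.007,-0.003,0.01,0,-5,60,0.18]]]}}

```text
t: 10.15
tcp_pos: [487.2, 345.9, 120.5]
ee_rot: [[-0.784, -0.296, 0.546], [-0.243, 0.955, 0.168], [-0.572, -0.001, -0.821]]
force: [-0.2, -0.1, 0.3]
grip_width: 0.821
gripper_force: 0.0
```

Run:
```python
from h import *
s=st(); c=cal("wrist"); im=save("wrist","pics/w6.png"); np.savez("w6.npz",K=c[0],R=c[1],t=c[2])
for f in((503.4,357,99.),(501.6,356.1,97.6)): print(proj("wrist",f,c)); plan(np.array(f)-38*ax,Rroll,1)
```

```text
t 10.15 tcp [487.2 345.9 120.5] f [-0.2 -0.1  0.3] grip 0.8214419096663194 0.0 q [ 43.8   7.8 -46.2   4.1 -14.9  22.3]
[285.23005055 230.60751884]
0 turn [-0.008 -0.001 -0.011] shift [-2.4  5.9 67.1]
[284.76599241 227.14495299]
0 turn [-0.008 -0.001 -0.011] shift [ 0.1  5.5 67.1]
```

View pics/w6.png

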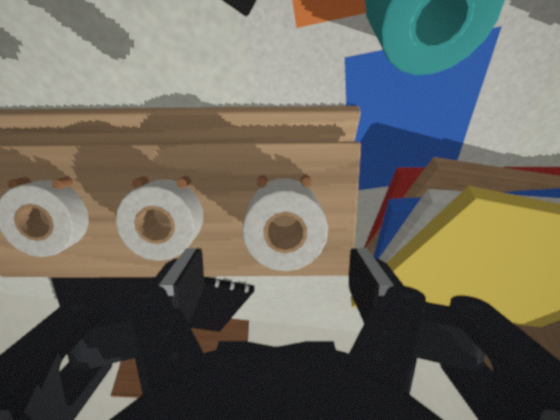

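The tall roll's hole is at (286,232), matching the triangulated point (285,231). The fingers are about 6 mm to its left. I'll shift, settle and check before descending.

{"api": "send_rows", "payload": {"moves": [[[-0.008,-0.001,-0.011,-2,5.5,8,0.18],[-0.008,-0.001,-0.011,-2,5.5,12,0.18],[-0.008,-0.001,-0.011,-2,5.5,12,0.18],[-0.008,-0.001,-0.011,-2,5.5,12,0.18],[-0.008,-0.001,-0.011,-2,5.5,12,0.18]]]}}

```text
t: 10.7
tcp_pos: [494.5, 355.0, 114.7]
ee_rot: [[-0.778, -0.31, 0.547], [-0.252, 0.951, 0.179], [-0.576, 0.001, -0.818]]
force: [-0.4, -0.4, 0.2]
grip_width: 0.821
gripper_force: 0.0
```

Run:
```python
from h import *
s=st(); plan(np.array((503.4,357,99.))-38*ax,Rroll,1)
```

```text
t 10.7 tcp [494.5 355.  114.7] f [-0.4 -0.4  0.2] grip 0.8211695926075017 0.0 q [ 43.7   9.1 -46.    2.4 -14.4  21.5]
0 turn [ 0.001  0.003 -0.   ] shift [ 1.7 -0.9 56. ]
```

{"api": "send_rows", "payload": {"moves": [[[0,0.002,0,1,-0.5,15,0.18],[0,0.002,0,1,-0.5,30,0.18],[0,0.002,0,1,-0.5,45,0.18],[0,0.002,0,1,-0.5,55,0.18],[0,0.002,0,1,-0.5,55,0.18]]]}}

```text
t: 11.2
tcp_pos: [523.9, 363.8, 67.8]
ee_rot: [[-0.78, -0.309, 0.545], [-0.253, 0.951, 0.178], [-0.573, 0.001, -0.82]]
force: [0.6, -0.1, 0.7]
grip_width: 0.82
gripper_force: 0.0
```

{"api": "send_rows", "payload": {"moves": [[[0,0,0,0,0,0,0.18],[0,0,0,0,0,0,0.18],[0,0,0,0,0,0,0.18]]]}}

```text
t: 11.5
tcp_pos: [524.0, 364.3, 69.6]
ee_rot: [[-0.778, -0.31, 0.546], [-0.253, 0.951, 0.179], [-0.575, 0.002, -0.818]]
force: [0.3, 0.2, -0.5]
grip_width: 0.819
gripper_force: 0.0
```

Run:
```python
from h import *
s=st(); plan(np.array((503.4,357,99.))-38*ax,Rroll,1)
```

```text
t 11.5 tcp [524.  364.3  69.6] f [ 0.3  0.2 -0.5] grip 0.8186690162257678 0.0 q [ 41.9  15.8 -46.4  -4.9 -13.4  20. ]
0 turn [ 0.002  0.001 -0.   ] shift [ 1.  -0.6  1.4]
```

{"api": "send_rows", "payload": {"moves": [[[0,0,0,0.5,-0.5,0,0.3],[0,0,0,0.5,-0.5,0,0.45],[0,0,0,0.5,-0.5,0,0.6],[0,0,0,0.5,-0.5,0,0.6],[0,0,0,0.5,-0.5,0,0.6]]], "squeeze": 40}}

```text
t: 12.0
tcp_pos: [523.5, 363.7, 69.7]
ee_rot: [[-0.778, -0.31, 0.546], [-0.253, 0.951, 0.18], [-0.575, 0.002, -0.818]]
force: [-6.6, -2.3, 8.8]
grip_width: 0.665
gripper_force: 40.1
```

{"api": "send_rows", "payload": {"moves": [[[0,0,0,0,0,-15,0.6],[0,0,0,0,0,-35,0.6],[0,0,0,0,0,-60,0.6],[0,0,0,0,0,-85,0.6],[0,0,0,0,0,-85,0.6]]]}}

```text
t: 12.5
tcp_pos: [477.0, 348.8, 140.7]
ee_rot: [[-0.777, -0.311, 0.547], [-0.252, 0.951, 0.181], [-0.576, 0.003, -0.817]]
force: [0.6, 1.3, -1.3]
grip_width: 0.662
gripper_force: 42.8
```

Run:
```python
from h import *
s=st(); plan((474.5,-39.8,200),down(120.3),4)
im=save("wrist","pics/w7.png")
```

```text
t 12.5 tcp [477.  348.8 140.7] f [ 0.6  1.3 -1.3] grip 0.6620247565300402 42.78448551893234 q [ 44.7   5.3 -45.5   6.9 -14.8  22.3]
0 turn [-0.016  0.153 -0.052] shift [ 16.4 -92.1 -30. ]
1 turn [-0.016  0.153 -0.052] shift [ 25.6 -90.6 -28.3]
2 turn [-0.016  0.153 -0.052] shift [ 34.4 -88.6 -25.1]
3 turn [-0.016  0.153 -0.052] shift [ 42.4 -86.2 -20.5]
```

View pics/w7.png

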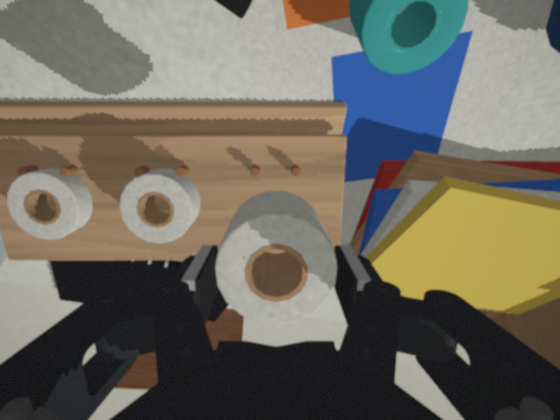

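The roll is held, with its hole at (276,271) and the place on the rack empty. The neighbouring rolls have not moved. Moving to above the spindle.

{"api": "send_rows", "payload": {"moves": [[[-0.005,0.05,-0.017,5.5,-30.7,-10,0.6],[-0.011,0.102,-0.035,11,-61.4,-20,0.6],[-0.016,0.153,-0.052,16.4,-92.1,-30,0.6]]]}}

```text
t: 12.85
tcp_pos: [476.0, 250.1, 151.9]
ee_rot: [[-0.836, -0.361, 0.413], [-0.329, 0.932, 0.148], [-0.439, -0.012, -0.899]]
force: [1.4, -0.4, -1.7]
grip_width: 0.662
gripper_force: 42.9
```

{"api": "send_rows", "payload": {"moves": [[[-0.005,0.05,-0.017,8.5,-30.2,-9.4,0.6],[-0.011,0.102,-0.035,17,-60.4,-18.9,0.6],[-0.016,0.153,-0.052,25.6,-90.6,-28.3,0.6]]]}}

```text
t: 13.15
tcp_pos: [476.0, 152.5, 167.5]
ee_rot: [[-0.869, -0.41, 0.277], [-0.396, 0.912, 0.108], [-0.297, -0.016, -0.955]]
force: [-0.3, 0.9, -1.9]
grip_width: 0.66
gripper_force: 42.9
```

{"api": "send_rows", "payload": {"moves": [[[-0.005,0.05,-0.017,11.5,-29.5,-8.4,0.6],[-0.011,0.102,-0.035,23,-59,-16.7,0.6],[-0.016,0.153,-0.052,34.4,-88.6,-25.1,0.6]]]}}

```text
t: 13.45
tcp_pos: [475.6, 55.3, 182.5]
ee_rot: [[-0.878, -0.458, 0.136], [-0.455, 0.889, 0.057], [-0.147, -0.012, -0.989]]
force: [0.7, 0.1, -2.3]
grip_width: 0.657
gripper_force: 42.9
```

{"api": "send_rows", "payload": {"moves": [[[-0.005,0.05,-0.017,14.1,-28.7,-6.8,0.6],[-0.011,0.102,-0.035,28.3,-57.4,-13.6,0.6],[-0.016,0.153,-0.052,42.4,-86.2,-20.5,0.6],[-0.016,0.153,-0.052,42.4,-86.2,-20.5,0.6],[-0.016,0.153,-0.052,42.4,-86.2,-20.5,0.6]]]}}

```text
t: 13.95
tcp_pos: [475.4, -40.6, 196.9]
ee_rot: [[-0.864, -0.503, -0.004], [-0.503, 0.864, -0.001], [0.004, 0.001, -1.0]]
force: [-1.1, 0.9, -2.1]
grip_width: 0.658
gripper_force: 43.0
```

Run:
```python
from h import *
s=st(); plan((474.5,-39.8,118),down(120.3),1)
# roll offset in tool frame from the held view: hole rim of top face
def meas(f,im,s,c):
    Rc=np.array(s["ee_rot"]); hs=cv2.cvtColor(im,cv2.COLOR_RGB2HSV).astype(int)
    m=(hs[:,:,1]>70)&(hs[:,:,0]<25); e=ell(m,(236,235,318,306)); o,d=ray("w",e[0],c)
    oo=Rc.T@(o-s["tcp_pos"]); dd=Rc.T@d; print(np.round(e[0],1),np.round(e[1],1),"top face in tool",(oo+dd*(-38-oo[2])/dd[2]).round(1))
c=cal("wrist"); im=save("wrist","pics/w8.png"); meas("",im,s,c)
top=save("top","pics/t8.png"); sc=save("scene","pics/s8.png")
tool=np.array(s["tcp_pos"]); print("scene px of roll bottom/top if centred",proj("scene",tool-[0,0,10]),proj("scene",tool+[0,0,38]))
M=np.zeros((560,800,3),np.uint8); a=cv2.resize(sc[100:230,200:350],(400,347)); M[:347,:400]=a; M[:420,400:]=cv2.resize(im[140:320,180:380],(400,360))[:420] if 0 else cv2.resize(im[110:320,180:380],(400,420)); cv2.imwrite("pics/m8.png",M[:420,:,::-1])
```

```text
t 13.95 tcp [475.4 -40.6 196.9] f [-1.1  0.9 -2.1] grip 0.6581180745133889 43.02607208490372 q [ -4.8  10.7 -15.4  64.1  -0.1 -35. ]
0 turn [ 0.001 -0.004 -0.002] shift [ 0.1  1.1 78.9]
[275.7 272.3] [57.  62.1] top face in tool [  0.9  -0.4 -38. ]
scene px of roll bottom/top if centred [288.89896384 113.52925867] [289.02584206  94.39848738]
```

View pics/m8.png

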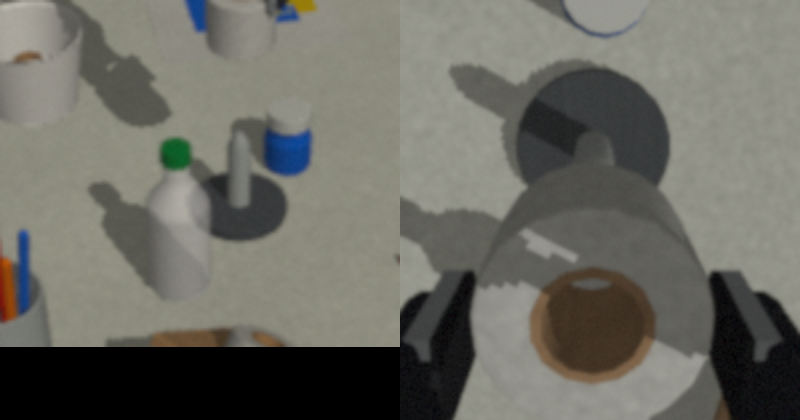

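The scene crop confirms the core in the tub and the bare post standing with its tip at scene px (289.7,151). The wrist crop shows the roll upright and the post in line with it at column 277. I'll compute the remaining offset in tool axes.

Run:
```python
from h import *
s=st(); c=cal("wrist"); Rc=np.array(s["ee_rot"])
for p in((474.5,-39.8,89),(471.4,-39.2,89),(477.5,-39,89)): print(p,"scene",proj("scene",p),"top",proj("top",p),"wrist base",proj("wrist",(p[0],p[1],12),c),"tool",(Rc.T@(np.array(p)-s["tcp_pos"])).round(1))
im=cv2.imread("pics/w8.png"); g=im.max(2)
print("row profile of base",[ (y,np.where(g[y,225:335]<75)[0][[0,-1]]+225) for y in (150,155,160,165,170,175,180)])
t=cv2.imread("pics/t4.png"); e=ell(t.max(2)<85,(295,218,345,266)); print("top base",e,onz("top",e[0],12))
sc=cv2.imread("pics/s8.png"); g=sc.max(2).astype(int)
for y in(146,148,150,152,156,160,165,170): print(y,g[y,280:300])
```

```text
t 14.1 tcp [474.3 -39.4 197.5] f [ 0.4  0.2 -1.5] grip 0.660927844562345 43.02605599164963 q [ -4.7  10.6 -15.5  64.1  -0.1 -35. ]
(474.5, -39.8, 89) scene [289.16242402 149.08523549] top [320.73905713 237.84775479] wrist base [275.55446409 182.47157558] tool [ -0.4  -0.5 108.5]
(471.4, -39.2, 89) scene [290.42402172 148.82637011] top [320.54481079 239.03591295] wrist base [277.35666132 180.44785208] tool [  2.    1.6 108.5]
(477.5, -39, 89) scene [288.23100224 149.64144278] top [320.39371502 236.70682256] wrist base [274.84437754 185.01428753] tool [ -3.3  -1.3 108.5]
row profile of base [(150, array([256, 295])), (155, array([249, 301])), (160, array([245, 306])), (165, array([242, 309])), (170, array([240, 311])), (175, array([239, 312])), (180, array([238, 313]))]
top base ((318.91583251953125, 242.7889862060547), (31.184032440185547, 31.41828727722168), 106.52436065673828) [473.6050174  -40.13934508  12.        ]
146 [141 141 142 141 142 141 128 103  90  88  86  87  87  86  85  87  87  85
  88  88]
148 [145 141 142 140 141 139 118  91  90  94  91  87  85  85  87  87  86  85
  85  76]
150 [143 145 143 142 142 140 124 102 109 124 127 113  94  87  85  87  85  84
  77  76]
152 [143 142 142 143 143 129 107  98 113 129 135 135 119 100  89  87  84  85
  73  78]
156 [144 144 144 141 131 104  86  97 111 120 125 126 123 107  93  87  85  86
  76  76]
160 [144 145 144 143 131 104  86  98 108 114 124 125 122 121 130 129 109  94
  79  78]
165 [ 88  92  78  71  67  67  83  97 109 119 121 124 120 102  84  85  92 103
 117 131]
170 [ 48  40  39  38  42  63  85  99 110 116 122 124 117  96  70  59  60  58
  57  59]
```

{"api": "send_rows", "payload": {"moves": [[[0,0,0,-0.5,0,20,0.6],[0,0,0,-0.5,0,45,0.6],[0,0,0,-0.5,0,70,0.6],[0,0,0,-0.5,0,85,0.6],[0,0,0,-0.5,0,85,0.6]]]}}

```text
t: 14.6
tcp_pos: [472.4, -38.9, 111.2]
ee_rot: [[-0.863, -0.506, -0.007], [-0.506, 0.863, -0.001], [0.007, 0.003, -1.0]]
force: [-0.7, -0.4, -1.7]
grip_width: 0.659
gripper_force: 43.0
```

{"api": "send_rows", "payload": {"moves": [[[0,0,0,0,0,0,0.6],[0,0,0,0,0,0,0.6],[0,0,0,0,0,0,0.6]]]}}

```text
t: 14.9
tcp_pos: [476.2, -39.9, 114.5]
ee_rot: [[-0.863, -0.505, -0.0], [-0.505, 0.863, -0.002], [0.001, -0.001, -1.0]]
force: [0.6, -0.3, -1.2]
grip_width: 0.659
gripper_force: 43.1
```

Run:
```python
from h import *
s=st(); plan((475,-39.2,90),down(120.3),1)
```

```text
t 14.9 tcp [476.2 -39.9 114.5] f [ 0.6 -0.3 -1.2] grip 0.6594240965439299 43.06761771440506 q [ -4.7  14.  -24.2  51.8  -0.1 -35. ]
0 turn [-0.001 -0.001  0.   ] shift [ 0.6  1.2 24.5]
```

{"api": "send_rows", "payload": {"moves": [[[0,0,0,0.5,0.7,6,0.6],[0,0,0,0.5,0.7,12,0.6],[0,0,0,0.5,0.7,18,0.6],[0,0,0,0.5,0.7,24,0.6],[0,0,0,0.5,0.7,24,0.6]]]}}

```text
t: 15.4
tcp_pos: [473.3, -39.6, 88.2]
ee_rot: [[-0.863, -0.505, -0.005], [-0.505, 0.863, -0.001], [0.005, 0.001, -1.0]]
force: [0.4, 0.1, -1.2]
grip_width: 0.66
gripper_force: 43.1
```

{"api": "send_rows", "payload": {"moves": [[[0,0,0,0,0,4,0.6],[0,0,0,0,0,8,0.6],[0,0,0,0,0,12,0.6],[0,0,0,0,0,12,0.6],[0,0,0,0,0,12,0.6]]]}}

```text
t: 15.9
tcp_pos: [474.2, -39.7, 77.3]
ee_rot: [[-0.863, -0.505, -0.003], [-0.505, 0.863, -0.002], [0.003, 0.0, -1.0]]
force: [0.3, 1.1, -2.0]
grip_width: 0.655
gripper_force: 43.1
```

Run:
```python
from h import *
s=st(); print(np.round(s["moment"],2)); plan((475,-39.2,60),down(120.3),1)
```

```text
t 15.9 tcp [474.2 -39.7  77.3] f [ 0.3  1.1 -2. ] grip 0.6545188662005985 43.06800663471222 q [ -4.7  16.  -27.8  46.4  -0.1 -35. ]
[-0.03 -0.    0.  ]
0 turn [ 0.    -0.003  0.   ] shift [-1.  -0.  17.3]
```

The roll is on the post with no side force. I'll continue down gently.

{"api": "send_rows", "payload": {"moves": [[[0,0,0,0,0,7,0.6],[0,0,0,0,0,14,0.6],[0,0,0,0,0,21,0.6],[0,0,0,0,0,28,0.6],[0,0,0,0,0,28,0.6]]]}}

```text
t: 16.4
tcp_pos: [473.4, -39.7, 48.1]
ee_rot: [[-0.863, -0.505, -0.004], [-0.505, 0.863, -0.001], [0.005, 0.001, -1.0]]
force: [-0.4, -0.2, -1.9]
grip_width: 0.662
gripper_force: 43.1
```

{"api": "send_rows", "payload": {"moves": [[[0,0,0,0,0,6,0.6],[0,0,0,0,0,12,0.6],[0,0,0,0,0,17,0.6],[0,0,0,0,0,20,0.6],[0,0,0,0,0,20,0.6]]]}}

```text
t: 16.9
tcp_pos: [473.6, -39.7, 28.8]
ee_rot: [[-0.863, -0.505, -0.004], [-0.505, 0.863, -0.001], [0.004, 0.001, -1.0]]
force: [0.5, -0.6, -1.6]
grip_width: 0.662
gripper_force: 43.1
```

```bash
python3 -c "
from h import *
st()"
```

```text
t 16.9 tcp [473.6 -39.7  28.8] f [ 0.5 -0.6 -1.6] grip 0.6622025389014262 43.077959418296814 q [ -4.7  19.3 -31.8  39.1  -0.1 -35. ]
```

{"api": "send_rows", "payload": {"moves": [[[0,0,0,0,0,2,0.6],[0,0,0,0,0,3.5,0.6],[0,0,0,0,0,5,0.6],[0,0,0,0,0,5,0.6]]]}}

```text
t: 17.3
tcp_pos: [474.3, -39.9, 25.4]
ee_rot: [[-0.863, -0.505, -0.002], [-0.505, 0.863, -0.002], [0.002, -0.001, -1.0]]
force: [-2.3, -1.1, 7.3]
grip_width: 0.66
gripper_force: 43.9
```

{"api": "send_rows", "payload": {"moves": [[[0,0,0,0,0,1,0.6],[0,0,0,0,0,1.5,0.6],[0,0,0,0,0,1.5,0.6]]]}}

```text
t: 17.6
tcp_pos: [474.4, -40.0, 25.2]
ee_rot: [[-0.863, -0.505, -0.001], [-0.505, 0.863, -0.002], [0.002, -0.001, -1.0]]
force: [-5.6, -0.2, 19.5]
grip_width: 0.659
gripper_force: 45.0
```

Contact: 19.5 N upward on the base. I'll ease off, then release.

{"api": "send_rows", "payload": {"moves": [[[0,0,0,0,0,-1,0.6],[0,0,0,0,0,-1,0.4],[0,0,0,0,0,-1,0.28],[0,0,0,0,0,-1,0.16],[0,0,0,0,0,-1,0.12]]]}}

```text
t: 18.1
tcp_pos: [474.3, -39.8, 23.9]
ee_rot: [[-0.863, -0.505, -0.002], [-0.505, 0.863, -0.002], [0.003, -0.0, -1.0]]
force: [-0.3, -0.2, 0.7]
grip_width: 0.88
gripper_force: 0.0
```

{"api": "send_rows", "payload": {"moves": [[[0,0,0,0,0,0,0.12],[0,0,0,0,0,0,0.12],[0,0,0,0,0,-10,0.12],[0,0,0,0,0,-25,0.12],[0,0,0,0,0,-45,0.12]]]}}

```text
t: 18.6
tcp_pos: [473.5, -39.7, 69.3]
ee_rot: [[-0.863, -0.505, -0.004], [-0.505, 0.863, -0.001], [0.004, 0.001, -1.0]]
force: [0.7, -1.0, -1.0]
grip_width: 0.882
gripper_force: 0.0
```

{"api": "send_rows", "payload": {"moves": [[[0,0,0,0,0,-30,0.12],[0,0,0,0,0,-65,0.12],[0,0,0,0,0,-100,0.12],[0,0,0,0,0,-125,0.12],[0,0,0,0,0,-125,0.12]]]}}

```text
t: 19.1
tcp_pos: [477.5, -39.7, 198.4]
ee_rot: [[-0.863, -0.505, 0.006], [-0.505, 0.863, -0.002], [-0.004, -0.005, -1.0]]
force: [1.0, -0.4, -0.0]
grip_width: 0.878
gripper_force: 0.0
```

Run:
```python
from h import *
s=st(); sc=save("scene","pics/s9.png"); im=save("wrist","pics/w9.png")
print("expected roll top",proj("scene",(474.2,-39.9,60)),"tip",proj("scene",(474.2,-39.9,89)))
M=np.zeros((420,800,3),np.uint8); M[:347,:400]=cv2.resize(sc[100:230,200:350],(400,347)); M[:,400:]=cv2.resize(im[90:300,180:380],(400,420)); cv2.imwrite("pics/m9.png",M[:,:,::-1])
```

```text
t 19.1 tcp [477.5 -39.7 198.4] f [ 1.  -0.4 -0. ] grip 0.8784546797634885 0.0 q [ -4.7  10.5 -15.6  63.6  -0.1 -35. ]
expected roll top [289.17648583 158.72104703] tip [289.25119509 149.02528936]
```

View pics/m9.png

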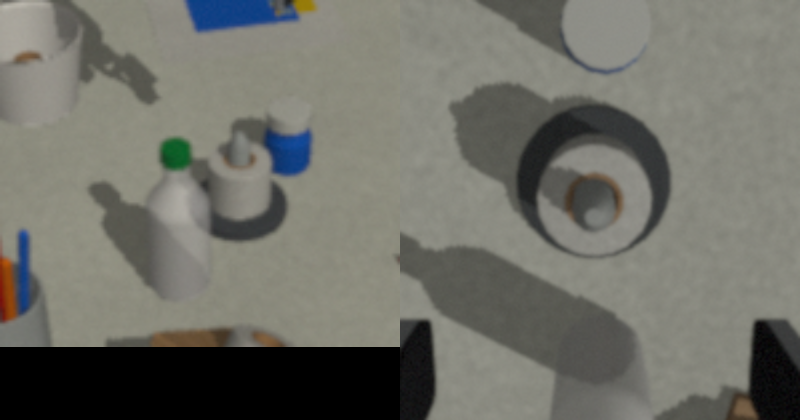

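The roll sits flat over the post: its hole is at scene px (290,159) against the expected (289,158.7). The core is in the tub, and the bottle and jar haven't moved. Handing in.

```bash
python3 -c "
from bench import r
print(r.sign_off())"
```

```text
the job is handed in; nothing more can be done
None
```

The core is in the tub, the tallest roll sits flat on the spindle base (lowered in the gripper and released), and the job is handed in; the hand-in gave no verdict.

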